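# Pop open the stamp case and take out the round stamp

### The job

Press the case's push latch down slowly and gently, feeling for it, until the lid pops open by itself; let the lid swing fully open without touching it. Then take the round stamp out of the case and stand it upright on the bat next to the cup, leaving the cup, the square stamp and everything else where they are.

Things in the scene. Friction and masses are not known exactly. Their poses are not given: they have to be found in the camera images.
- case: wooden stamp case, fixed. Origin on the table under it; x points from its front to the hinge, y to its left, z up. Box: x -80 to 100, y -120 to 120, 100 mm high, walls 6 mm. In front of it a ledge (x -145 to -80, y -35 to 35, 50 mm high) carries the push latch. Inside, under the lid: a block (top 26 mm above the table) with two round sockets, 34 mm wide, for stamps.
- ledge (a point): point on the ledge's top (50 mm above the table), on the latch's axis, 42 mm in front of the box. The latch: a round flat steel cap, 32 mm across, pushed straight down into a dark collar 42 mm across. The cap is screwed on its stem to another height each time: its top, free, is 28 to 44 mm above this point, to be found by touch. Fully down, it is still at least 5 mm proud of the collar.
- cap (a joint): travel of the latch's cap in m: 0 free, 0.013 at its bottom stop. Sprung and oil-damped: 4 N to start, 8 N at the stop, plus 2.5 N per 10 mm/s of speed. At 8 to 10 mm the bolt is drawn and the lid springs open; let go, the cap comes back by itself. Press at 15 mm/s or slower: 20 N or more on case, lid or latch damages them.
- lid (a joint): angle of the lid in rad: 0 shut (held by the latch), 1.85 fully open against its stop. The lid's own spring throws it open in less than a second and keeps it open.
- lid_edge (a point): middle of the lid's front edge, top side, 110 mm above the table when shut, over the box's front wall. Lid: dark wood, two steel straps, 183 x 240 x 10 mm, hinged on the box's far top edge (case x 100, z 100). Opening, this edge sweeps up and away from the latch; open, it stands 0.28 m high, leaning back. A wide gripper body held over the lid gets hit: keep clear, or the lid is hindered.
- socket_left (a point): centre of the floor of the socket on the case's left (+y), 13 mm above the table; the socket is 13 mm deep.
- socket_right (a point): centre of the floor of the socket on the case's right (-y), 100 mm from the other; otherwise the same.
- stamp_mid (a point): the round wooden stamp, which stands in one of the two sockets (either one), hidden until the lid is open: the centre of it, half-way up. 72 mm tall, a plain round handle 24 mm in diameter above a foot 30 mm in diameter (lowest 16 mm). It weighs about 70 g. Its z axis points up along the handle.
- square_stamp: the other stamp, of the same wood, square and shorter: 21 x 21 x 52 mm; origin under its centre. It stands in the other socket and stays there.
- bat: round plywood bat, 200 mm in diameter, 18 mm thick, fixed to the table; origin under its centre, on the table.
- cup: small terracotta cup, 66 mm across, 55 mm high, standing on the bat about 60 mm from its centre; origin under its centre. Soft clay: do not touch or shift it.
- water_pot: open terracotta water bowl, 110 mm across, 65 mm high; origin under its centre. A bystander: leave it alone.
- mallet: wooden mallet lying on the table; origin under it. A bystander: leave it alone.
- oxide_jar: small white capped jar, 48 mm across, 60 mm high; origin under its centre. A bystander: leave it alone.
- rib: flat wooden rib, 90 x 50 x 8 mm, lying on the table; origin under its centre. A bystander: leave it alone.
- brush: brush lying on the table; origin under it. A bystander: leave it alone.

How it is judged:
On the way:
1. the lid has sprung fully open (beyond 1.7 rad), with no part of the robot on it (value of joint lid above 1.7 rad), for 0.2 s.
At the end, for the whole second after the job is handed in: The lid stands open (more than 1.6 rad); the round stamp stands upright (within 0.1 rad), at rest and let go, on the bat with its foot nearly or wholly inside the rim (axis within 87 mm of the bat's centre); the square stamp is still in its socket and the cup where it was (each within 15 mm) (value of joint lid above 1.6 rad and horizontal distance between stamp_mid and bat below 0.087 m and z of stamp_mid in the frame of bat between 0.049 and 0.058 m and angle between stamp_mid's own z axis and vertical below 0.1 rad and linear speed of stamp below 0.02 m/s and distance of each of square_stamp, cup from where it was at the start of the episode below 0.015 m); the robot touches nothing.
It fails at once if the case, its latch or its lid is pushed with 20 N or more (contact force between any of the fingers, the arm and case above 20 N).
It fails at once if the robot touches the lid (more than 1.5 N) (contact force between any of the fingers, the arm and lid above 1.5 N).
It fails at once if the stamp is dropped or rammed onto the bat (20 N or more) (contact force between stamp and bat above 20 N).
It fails at once if the cup or the square stamp is moved by more than 15 mm (distance of any of cup, square_stamp from where it was at the start of the episode above 0.015 m).
It fails at once if another thing on the table is moved by more than 20 mm (distance of any of water_pot, mallet, oxide_jar, rib, brush from where it was at the start of the episode above 0.02 m).
It also fails if it takes over 66 s, if anything falls off the work surface, if the arm or the gripper's body presses on something with over 40 N, if the wrist force passes 120 N, or if a joint passes its speed limit or range.

### The arm

A 7-joint arm with a two-finger parallel gripper is mounted at the origin on the work surface. World frame = base frame: x ahead of the robot, y to its left, z up, the work surface at z = 0. Lengths are in m, angles in rad, forces in N, time in s.
With the tool pointing down it reaches from about 0.4 to 0.9 m from the base axis. Payload 5.6 kg.
Tool frame: the origin (TCP) lies at the very end of the fingers, on their centre line; the grasp point (between the pads) lies manip.grip_depth behind it (manip.grip_depth is the distance from the TCP to the grasp point, in m); z points along the fingers, x is the direction in which the jaws open and shut, and the axes are right-handed (so a half turn about z gives the same grasp; the last joint's range is limited). The gripper opens to 92 mm and grips with 3 to 60 N. Pads are 20 mm wide; open, the fingers measure 128 mm over their backs; the gripper's body (75 mm by 189 mm) begins 69 mm behind the grasp point.
Start: joints at [-1.347, 0.468, -0.012, 1.603, 0.006, 1.071, -0.056], TCP at [0.171, 0.627, 0.215] pointing down, gripper open.
Joint ranges: [-2.53, 2.53], [-0.31, 2.02], [-1.57, 1.55], [0.28, 2.44], [-1.29, 4.43], [0.15, 1.84], [-2.92, 2.92]. Speed limits (rad/s): [2.57, 2.57, 3.14, 3.14, 3.14, 3.14, 3.14].

### API

Orientations are given as a rotation vector (axis times angle).
In Python, from workcell import manip gives the robot as it stands.
- The arm moves only by the tool move_arm, never from a script. Its argument "plan" is a list of rows, each an object of numbers: "x", "y", "z": the shift along the tool's x, y, z in cm; "spin": the turn about the tool's z in degrees; "jaw": the finger opening in cm, from 0 to 9.19. In form: [{"x": .., "y": .., "z": .., "spin": .., "jaw": ..}, ...]. A call has 1 to 20 rows; each row shifts and turns the pose as measured when the row begins, along the tool's axes as they then stand; what a row does not reach is not made up. A row lasts 1/10 s, in which the tool goes at most 50 mm and 8.59 degrees, less where a joint would pass 70% of its speed; a pose out of reach is approached as far as the arm can. A call is refused whole if a number of a shift passes 5 or a number of a turn 8.59, either way. A call with a gripper value outside its range is refused whole. The fingers move at their own pace and stop on an object; the grip force is fixed at half the most. Time passes only in rows, so rows that do not move let the fingers close. It gives the time, the measured TCP pose, the force and the opening at its end, in the units of the state.
- manip.observe(): the state, without advancing time (a new reading comes with each control period).
- manip.read_camera(name): name is "scene" or "top" or "wrist"; returns the picture (480x640x3 uint8, red, green, blue); there is no depth.
- manip.calibration(name): a dict with "intrinsics" (3x3 intrinsics, pixels), "R" (3x3) and "t" (3): a world point X has camera coordinates R X + t; the wrist camera has in their place "tool_from_camera" (4x4, takes a point from camera to tool coordinates, whose origin is the TCP and whose axes are the tool frame's). Camera axes: x right, y down, z forward; pixel columns grow to the right and rows downward; lengths in m; the calibration is good to about 2 mm. A picture is of the moment at which its call begins: read the wrist's pose just before it. calibration takes no time and is no camera call.
- manip.close_job(): hands the job in, once; it reports no verdict.
Trained networks look in the newest picture that a camera, given by its name, has taken for a name from the list of things; names that differ only in an ending like _2 or _b are one class to them, and where a whole thing is asked for, a point or a joint stands for the part that bears it (a point fixed in the world has none). Each returns a list of dicts, best first, with "confidence" (0 to 1); they miss things now and then, are a little off and sometimes report something else, mostly with a low value. They report only what shows in the picture. A call takes as long as a camera call.
- manip.look_for(query, camera): "extent" ([left, top, width, height] in pixels, round what is visible of it).
- manip.masks_of(query, camera): "region" (480x640 bool, what is visible of it) and "extent" ([left, top, width, height] in pixels, round what is visible of it).
- manip.pinpoint(query, camera): "at" ([column, row] in pixels: a listed point, or the origin of a listed thing).
The state is a dict: "time_s": time; "joint_positions": joint angles; "qd": joint speeds; "joint_torque": joint torques, N m; "ee_pos": TCP position; "orientation": TCP orientation; "ft_force": force on the tool from outside, world axes, zero at the start; "ft_torque": the same for the moment, N m; "opening": finger opening in m.
Only numpy, scipy, OpenCV 4.12 (cv2) and the standard library are available. Lean on these libraries where they do the work, as an engineer would, in place of code of your own. Each camera call takes 0.05 s, during which the arm holds its last target.

## Working session

There is one attempt and no reset: what is moved stays moved. The work goes in short steps, Python scripts to look and compute and a tool call to move; the robot and the scene stay as the last step left them, time stands still between calls to the robot, and variables do not carry over. Pictures are saved under pics/ and viewed, and the job is handed in when it is done.

Besides the shell and the picture viewer there is one more tool, called after ">>>" as name(argument=value, ...), one argument or row to a line, values as JSON. move_arm: Moves the arm, as the interface text tells. Its arguments: {"type":"object","properties":{"plan":{"type":"array"}},"required":["plan"]}

```bash
mkdir -p pics; ls; python3 - <<'E'
from workcell import manip
import cv2, numpy as np
s=manip.observe()
for k,v in s.items(): print(k,np.round(v,4))
print(manip.grip_depth)
for n in ("scene","top","wrist"):
    im=manip.read_camera(n); cv2.imwrite(f"pics/{n}0.png",im[:,:,::-1])
    c=manip.calibration(n); print(n,{k:np.round(v,3).tolist() for k,v in c.items()})
    for q in ["case","ledge","lid_edge","bat","cup","cap","water_pot","mallet","oxide_jar","rib","brush"]:
        if n=="wrist" : break
        r=manip.pinpoint(q,n)
        print(q,[(np.round(a["at"],1).tolist(),round(a["confidence"],2)) for a in r[:3]])
E
```

```text
pics
time_s 0.0
joint_positions [-1.347   0.4684 -0.0116  1.6036  0.006   1.0714 -0.0563]
qd [ 0.0007 -0.0004  0.0007  0.0003  0.0008 -0.0011 -0.0008]
joint_torque [ 6.00000e-04 -5.20567e+01 -1.22000e-02 -2.43760e+01 -5.66000e-02
  1.73000e-02  2.00000e-04]
ee_pos [0.1713 0.6264 0.2137]
orientation [ 2.4964e+00  1.9054e+00 -2.1000e-03]
ft_force [ 0.4212  0.0655 -0.6999]
ft_torque [-0.0227 -0.0149  0.0243]
opening 0.0919
0.0187
scene {'intrinsics': [[456.986, 0.0, 312.964], [0.0, 456.986, 238.803], [0.0, 0.0, 1.0]], 'R': [[0.196, 0.981, 0.002], [0.81, -0.161, -0.564], [-0.553, 0.113, -0.826]], 't': [-0.076, -0.44, 1.458]}
case [([258.5, 259.9], 0.77)]
ledge [([425.0, 215.7], 0.64), ([249.1, 204.6], 0.6)]
lid_edge [([253.4, 203.4], 0.93)]
bat [([125.8, 211.1], 0.74)]
cup [([427.6, 209.8], 0.61)]Traceback (most recent call last):
  File "<stdin>", line 11, in <module>
ValueError: it knows: bat, brush, case, cup, ledge, lid_edge, mallet, oxide_jar, rib, socket_left, socket_right, square_stamp, stamp_mid, water_pot
```

```bash
python3 - <<'E'
from workcell import manip
import cv2, numpy as np
for n in ("top",):
    im=manip.read_camera(n); cv2.imwrite(f"pics/{n}0.png",im[:,:,::-1])
    c=manip.calibration(n); print(n,{k:np.round(v,3).tolist() for k,v in c.items()})
    for q in ["case","ledge","lid_edge","bat","cup","water_pot","mallet","oxide_jar","rib","brush"]:
        r=manip.pinpoint(q,n)
        print(q,[(np.round(a["at"],1).tolist(),round(a["confidence"],2)) for a in r[:3]])
c=manip.calibration("wrist"); print({k:np.round(v,3).tolist() for k,v in c.items()})
E
```

```text
top {'intrinsics': [[487.627, 0.0, 326.869], [0.0, 487.627, 242.948], [0.0, 0.0, 1.0]], 'R': [[-0.016, -1.0, 0.001], [-0.995, 0.016, -0.102], [0.102, -0.003, -0.995]], 't': [-0.02, 0.599, 1.185]}
case [([382.7, 258.6], 0.64)]
ledge [([386.3, 309.8], 0.62)]
lid_edge [([388.9, 289.7], 0.89), ([146.0, 235.2], 0.45)]
bat [([224.9, 265.1], 0.93)]
cup [([324.4, 324.3], 0.71), ([150.7, 238.9], 0.63)]
water_pot [([504.1, 242.6], 0.9), ([223.1, 265.1], 0.21)]
mallet [([514.9, 338.8], 0.71)]
oxide_jar [([315.6, 174.8], 0.57)]
rib [([321.5, 322.0], 0.95), ([203.1, 270.6], 0.64)]
brush [([388.5, 291.9], 0.63), ([146.1, 232.8], 0.58), ([313.3, 178.0], 0.25)]
{'intrinsics': [[365.17, 0.0, 315.38], [0.0, 365.17, 237.202], [0.0, 0.0, 1.0]], 'tool_from_camera': [[1.0, -0.001, -0.001, -0.002], [0.001, 0.955, 0.296, -0.084], [0.0, -0.296, 0.955, -0.169], [0.0, 0.0, 0.0, 1.0]]}
```

View pics/scene0.png

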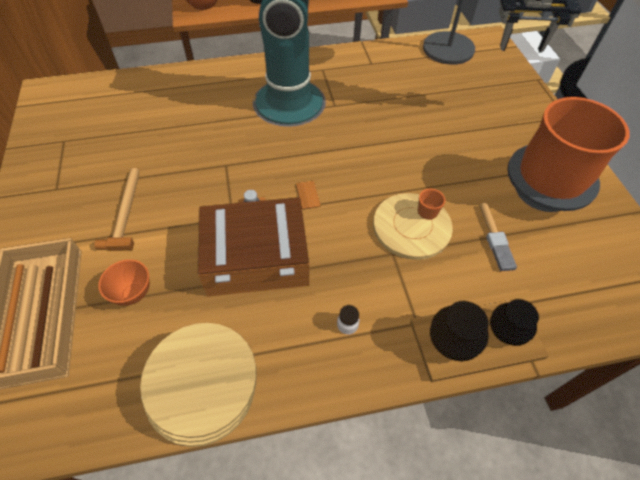

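View pics/top0.png

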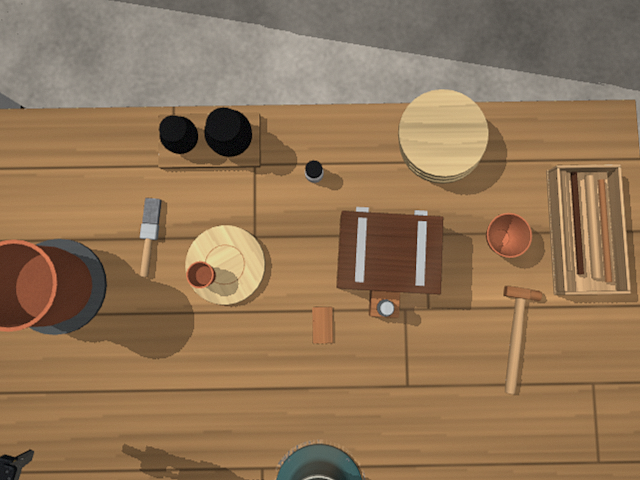

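The scene shows the case with latch at top-view pixel (387,308), bat at (225,265), cup at (201,274), and nothing between them except the rib at (322,325). Next I measure more exactly.

```bash
cat > h.py <<'E'
from workcell import manip
import numpy as np, cv2
from scipy.spatial.transform import Rotation as Rn
def ray(n,uv,z,pose=None):
    c=manip.calibration(n); K=np.array(c["intrinsics"])
    d=np.linalg.inv(K)@np.array([uv[0],uv[1],1.0])
    if n=="wrist":
        T=np.array(c["tool_from_camera"]); s=pose or manip.observe()
        Rt=Rn.from_rotvec(s["orientation"]).as_matrix()
        o=Rt@T[:3,3]+np.array(s["ee_pos"]); d=Rt@T[:3,:3]@d
    else:
        R=np.array(c["R"]); o=-R.T@np.array(c["t"]); d=R.T@d
    return o+d*(z-o[2])/d[2]
def proj(n,X):
    c=manip.calibration(n); K=np.array(c["intrinsics"]);X=np.array(X,float)
    if n=="wrist":
        T=np.array(c["tool_from_camera"]); s=manip.observe()
        Rt=Rn.from_rotvec(s["orientation"]).as_matrix()
        p=T[:3,:3].T@(Rt.T@(X-s["ee_pos"])-T[:3,3])
    else: p=np.array(c["R"])@X+c["t"]
    p=K@p; return p[:2]/p[2]
def st():
    s=manip.observe(); print("t",round(s["time_s"],2),"p",np.round(s["ee_pos"],4),"rv",np.round(s["orientation"],3),"F",np.round(s["ft_force"],2),"op",round(s["opening"],4)); 
    Rt=Rn.from_rotvec(s["orientation"]).as_matrix(); print("toolx",np.round(Rt[:,0],3),"tooly",np.round(Rt[:,1],3),"toolz",np.round(Rt[:,2],3)); return s
E
python3 - <<'E'
from h import *
im=cv2.imread("pics/top0.png")
cv2.imwrite("pics/crop0.png",cv2.resize(im[190:340,310:470],None,fx=5,fy=5,interpolation=cv2.INTER_CUBIC)[:600*2][:750,:800][:,:])
cv2.imwrite("pics/crop0.png",cv2.resize(im[200:330,310:470],None,fx=4.6,fy=4.6,interpolation=cv2.INTER_CUBIC))
cv2.imwrite("pics/crop1.png",cv2.resize(im[215:315,175:275],None,fx=6,fy=6,interpolation=cv2.INTER_CUBIC))
print("lid",[np.round(ray("top",p,.11),4) for p in [(341,211),(443,214),(441,294),(336,290)]])
print("cap",ray("top",(387,308),.085))
for q,z in [("bat",0.018),("cup",0.06),("case",.1),("water_pot",.05),("rib",.008),("mallet",.02)]:
    r=manip.masks_of(q,"top")
    for a in r[:2]:
        m=a["region"].astype(np.uint8); M=cv2.moments(m,True); c=(M["m10"]/M["m00"],M["m01"]/M["m00"])
        print(q,round(a["confidence"],2),np.round(c,1),a["extent"],np.round(ray("top",c,z),4))
st()
E
```

```text
lid [array([ 0.6655, -0.0635,  0.11  ]), array([ 0.6545, -0.3026,  0.11  ]), array([ 0.468 , -0.2904,  0.11  ]), array([ 0.4812, -0.0484,  0.11  ])]
cap [ 0.43725672 -0.16796713  0.085     ]
bat 0.67 [228.1 262.6] [182.6, 227.6, 84.2, 77.2] [0.5546 0.2193 0.018 ]
cup 0.85 [199.7 274.1] [183.9, 259.1, 29.6, 28.7] [0.525  0.2793 0.06  ]
case 0.75 [389.  255.7] [334.0, 205.4, 104.8, 113.4] [ 0.5592 -0.1743  0.1   ]
water_pot 0.68 [508.6 234.6] [489.0, 214.8, 43.3, 41.0] [ 0.6102 -0.4766  0.05  ]
water_pot 0.49 [388.8 256. ] [335.8, 207.3, 107.3, 109.5] [ 0.5624 -0.1804  0.05  ]
rib 0.61 [321.8 324.1] [310.4, 307.5, 23.4, 32.6] [ 0.3977 -0.0135  0.008 ]
rib 0.36 [389.9 251.8] [339.0, 209.7, 104.1, 85.9] [ 0.5761 -0.1888  0.008 ]
mallet 0.89 [516.7 330.5] [502.1, 284.7, 38.5, 111.0] [ 0.3746 -0.4951  0.02  ]
t 1.15 p [0.1714 0.627  0.2146] rv [2.497 1.906 0.   ] F [ 0.38 -0.86  0.74] op 0.0918
toolx [0.264 0.965 0.   ] tooly [ 0.965 -0.264  0.   ] toolz [ 0.  0. -1.]
```

View pics/crop0.png

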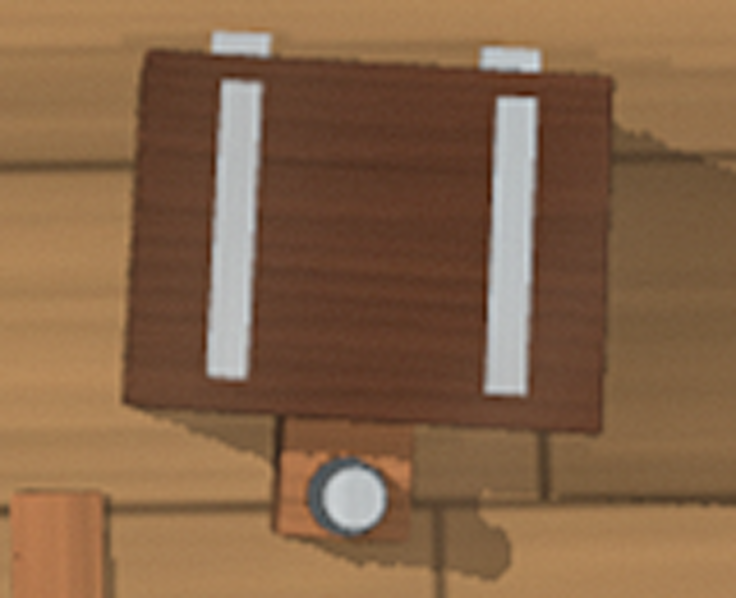

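View pics/crop1.png

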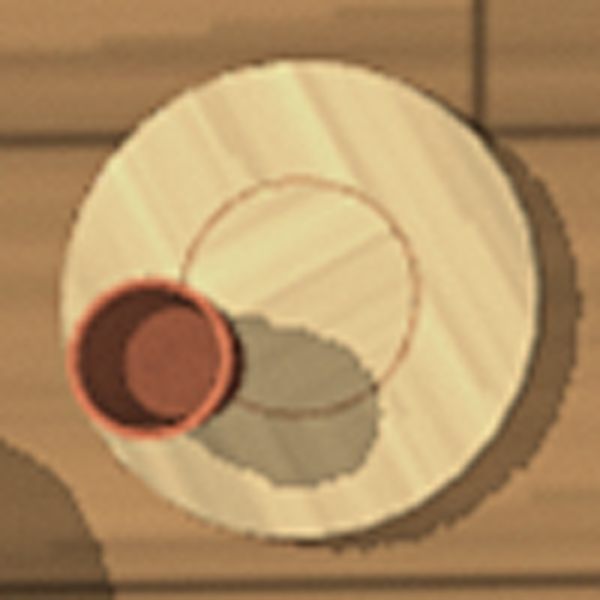

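```bash
python3 - <<'E'
from h import *
P=np.array([ray("top",p,.11)[:2] for p in [(342,210.9),(443,216.3),(440.4,293.9),(337.2,287.6)]])
L=np.array([[100,120],[100,-120],[-83,-120],[-83,120]])/1e3
# rigid fit
a=P-P.mean(0);b=L-L.mean(0)
U,S,Vt=np.linalg.svd(b.T@a);R=(U@Vt).T
t=P.mean(0)-R@L.mean(0)
print("case origin",t,"yaw deg",np.degrees(np.arctan2(R[1,0],R[0,0])),"res",np.round((P-(L@R.T+t))*1e3,1).tolist())
for n,l in dict(latch=(-.122,0),sl=(-.0,.05),lidedge=(-.083,0)).items(): print(n,R@np.array(l)+t)
for z in (.078,.094): print("cap",z,ray("top",(386.7,308.0),z))
print("bat",ray("top",(225,264.7),.018),"cup",ray("top",(200.8,274.7),.073))
E
```

```text
case origin [ 0.55894501 -0.17648748] yaw deg -4.306270207750622 res [[-2.0, -1.5], [-0.6, 1.3], [1.1, 0.9], [1.5, -0.6]]
latch [ 0.43728943 -0.16732676]
sl [ 0.5626994  -0.12662863]
lidedge [ 0.47617933 -0.17025519]
cap 0.078 [ 0.43704349 -0.16812061  0.078     ]
cap 0.094 [ 0.43755747 -0.16615791  0.094     ]
bat [0.54947242 0.22699252 0.018     ] cup [0.52311778 0.27333318 0.073     ]
```

>>> move_arm(
  plan=[
    {"x": 0, "y": 0, "z": 0, "spin": -5.5, "jaw": 0},
    {"x": 0, "y": 0, "z": 0, "spin": -5.5, "jaw": 0},
    {"x": -3.5, "y": 2.75, "z": 0, "spin": 0, "jaw": 0},
    {"x": -3.5, "y": 2.75, "z": 0, "spin": 0, "jaw": 0},
    {"x": -3.5, "y": 2.75, "z": 0, "spin": 0, "jaw": 0},
    {"x": -3.5, "y": 2.75, "z": 0, "spin": 0, "jaw": 0},
    {"x": -3.5, "y": 2.75, "z": 0, "spin": 0, "jaw": 0},
    {"x": -3.5, "y": 2.75, "z": 0, "spin": 0, "jaw": 0},
    {"x": -3.5, "y": 2.75, "z": 0, "spin": 0, "jaw": 0},
    {"x": -3.5, "y": 2.75, "z": 0, "spin": 0, "jaw": 0},
    {"x": -3.5, "y": 2.75, "z": 0, "spin": 0, "jaw": 0},
    {"x": -3.5, "y": 2.75, "z": 0, "spin": 0, "jaw": 0},
  ],
)

```text
time_s: 2.35
ee_pos: [0.4276, 0.2536, 0.2139]
orientation: [-2.276, -2.159, -0.008]
ft_force: [0.8, 0.4, -0.5]
opening: 0.0006
```

```bash
python3 - <<'E'
from h import *
s=st()
Rt=Rn.from_rotvec(s["orientation"]).as_matrix()
print(Rt.T@(np.array([.428,-.167,.15])-s["ee_pos"])*100)
E
```

```text
t 2.35 p [0.4276 0.2536 0.2139] rv [-2.276 -2.159 -0.008] F [ 0.8   0.43 -0.49] op 0.0006
toolx [0.053 0.999 0.007] tooly [ 0.999 -0.053  0.   ] toolz [ 0.     0.007 -1.   ]
[-42.03889334   2.24787088   6.0999782 ]
```

>>> move_arm(
  plan=[
    {"x": -4.5, "y": 0.2, "z": 0, "spin": -1.0, "jaw": 0},
    {"x": -4.5, "y": 0.2, "z": 0, "spin": 0, "jaw": 0},
    {"x": -4.5, "y": 0.2, "z": 0, "spin": 0, "jaw": 0},
    {"x": -4.5, "y": 0.2, "z": 0, "spin": 0, "jaw": 0},
    {"x": -4.5, "y": 0.2, "z": 0, "spin": 0, "jaw": 0},
    {"x": -4.5, "y": 0.2, "z": 0, "spin": 0, "jaw": 0},
    {"x": -4.5, "y": 0.2, "z": 0, "spin": 0, "jaw": 0},
    {"x": -4.5, "y": 0.2, "z": 0, "spin": 0, "jaw": 0},
    {"x": -4.0, "y": 0.2, "z": 1.5, "spin": 0, "jaw": 0},
    {"x": -2.0, "y": 0, "z": 3.0, "spin": 0, "jaw": 0},
    {"x": 0, "y": 0, "z": 0, "spin": 0, "jaw": 0},
  ],
)

```text
time_s: 3.45
ee_pos: [0.4335, -0.1896, 0.1692]
orientation: [2.266, 2.166, 0.027]
ft_force: [-0.4, 0.6, 0.6]
opening: 0.0003
```

```bash
python3 - <<'E'
from h import *
s=st()
Rt=Rn.from_rotvec(s["orientation"]).as_matrix()
print(Rt.T@(np.array([.428,-.167,.105])-s["ee_pos"])*100)
im=manip.read_camera("wrist")[:,:,::-1].copy()
cv2.imwrite("pics/wrist1.png",im)
print([(np.round(proj("wrist",p),1)) for p in [(.437,-.167,.078),(.437,-.167,.094),(.476,-.170,.11)]])
E
```

```text
t 3.45 p [ 0.4335 -0.1896  0.1692] rv [2.266 2.166 0.027] F [-0.36  0.63  0.6 ] op 0.0003
toolx [0.045 0.999 0.007] tooly [ 0.999 -0.045  0.017] toolz [ 0.017  0.007 -1.   ]
[ 2.18935744 -0.76424833  6.42631151]
[array([346.1, 240.1]), array([348.1, 247.4]), array([346.9, 307.3])]
```

View pics/wrist1.png

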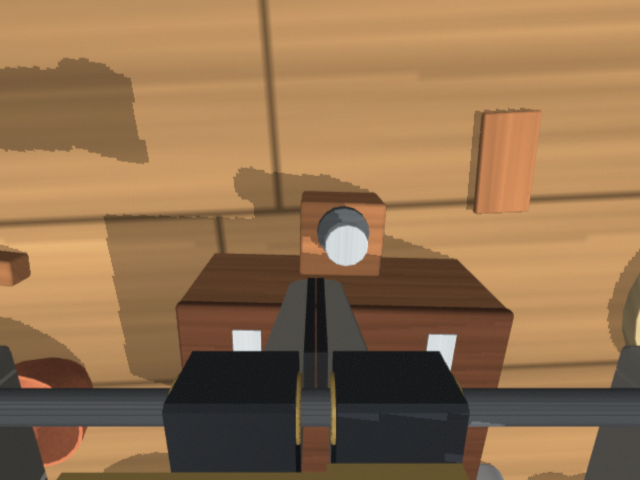

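The wrist picture shows the steel cap at (346,245), matching the projected (347,246), with the fingers right of/behind it by ~22 mm. Positioning above it.

>>> move_arm(
  plan=[
    {"x": 1.1, "y": -0.4, "z": 0, "spin": 0, "jaw": 0},
    {"x": 1.1, "y": -0.4, "z": 0, "spin": 0, "jaw": 0},
    {"x": 0, "y": 0, "z": 2.5, "spin": 0, "jaw": 0},
    {"x": 0, "y": 0, "z": 2.5, "spin": 0, "jaw": 0},
    {"x": 0, "y": 0, "z": 1.0, "spin": 0, "jaw": 0},
    {"x": 0, "y": 0, "z": 0, "spin": 0, "jaw": 0},
  ],
)

```text
time_s: 4.1
ee_pos: [0.4342, -0.1535, 0.1161]
orientation: [2.244, 2.179, 0.048]
ft_force: [-0.0, -1.2, -0.2]
opening: 0.0001
```

```bash
python3 - <<'E'
from h import *
s=st()
Rt=Rn.from_rotvec(s["orientation"]).as_matrix()
print(Rt.T@(np.array([.428,-.167,.106])-s["ee_pos"])*100, np.round(s["qd"],3))
E
```

```text
t 4.1 p [ 0.4342 -0.1535  0.1161] rv [2.244 2.179 0.048] F [-0.   -1.17 -0.2 ] op 0.0001
toolx [0.029 0.999 0.013] tooly [ 0.999 -0.029  0.031] toolz [ 0.032  0.012 -0.999]
[-1.38294593 -0.6120141   0.97522735] [-0.027 -0.029 -0.005 -0.004  0.006  0.012 -0.017]
```

>>> move_arm(
  plan=[
    {"x": -0.7, "y": -0.3, "z": 0, "spin": 0, "jaw": 0},
    {"x": -0.7, "y": -0.3, "z": 0, "spin": 0, "jaw": 0},
    {"x": 0, "y": 0, "z": 0, "spin": 0, "jaw": 0},
    {"x": 0, "y": 0, "z": 0, "spin": 0, "jaw": 0},
  ],
)

```text
time_s: 4.5
ee_pos: [0.4294, -0.1678, 0.1192]
orientation: [2.239, 2.178, 0.054]
ft_force: [-0.2, -0.5, 0.1]
opening: 0.001
```

```bash
python3 - <<'E'
from h import *
s=st()
Rt=Rn.from_rotvec(s["orientation"]).as_matrix()
print(Rt.T@(np.array([.428,-.167,.10])-s["ee_pos"])*100, np.round(s["qd"],3))
E
```

```text
t 4.5 p [ 0.4294 -0.1678  0.1192] rv [2.239 2.178 0.054] F [-0.19 -0.46  0.07] op 0.001
toolx [0.027 1.    0.013] tooly [ 0.999 -0.028  0.037] toolz [ 0.037  0.012 -0.999]
[ 0.04894071 -0.21412576  1.91425698] [ 0.008 -0.013  0.012 -0.002  0.005  0.003  0.004]
```

>>> move_arm(
  plan=[
    {"x": 0, "y": -0.05, "z": 0.4, "spin": 0, "jaw": 0},
    {"x": 0, "y": -0.05, "z": 0.4, "spin": 0, "jaw": 0},
    {"x": 0, "y": -0.05, "z": 0.4, "spin": 0, "jaw": 0},
    {"x": 0, "y": -0.05, "z": 0.4, "spin": 0, "jaw": 0},
    {"x": 0, "y": 0, "z": 0, "spin": 0, "jaw": 0},
  ],
)

```text
time_s: 5.0
ee_pos: [0.428, -0.1677, 0.102]
orientation: [2.239, 2.177, 0.055]
ft_force: [-0.2, 0.0, -0.2]
opening: 0.0004
```

>>> move_arm(
  plan=[
    {"x": 0, "y": 0, "z": 0.1, "spin": 0, "jaw": 0},
    {"x": 0, "y": 0, "z": 0.1, "spin": 0, "jaw": 0},
    {"x": 0, "y": 0, "z": 0.1, "spin": 0, "jaw": 0},
    {"x": 0, "y": 0, "z": 0.1, "spin": 0, "jaw": 0},
    {"x": 0, "y": 0, "z": 0.1, "spin": 0, "jaw": 0},
    {"x": 0, "y": 0, "z": 0.1, "spin": 0, "jaw": 0},
  ],
)

```text
time_s: 5.6
ee_pos: [0.4284, -0.1676, 0.0955]
orientation: [2.239, 2.177, 0.055]
ft_force: [-0.9, 0.4, 0.3]
opening: 0.0002
```

>>> move_arm(
  plan=[
    {"x": 0, "y": 0, "z": 0.1, "spin": 0, "jaw": 0},
    {"x": 0, "y": 0, "z": 0.1, "spin": 0, "jaw": 0},
    {"x": 0, "y": 0, "z": 0.1, "spin": 0, "jaw": 0},
  ],
)

```text
time_s: 5.9
ee_pos: [0.4286, -0.1676, 0.0923]
orientation: [2.239, 2.177, 0.055]
ft_force: [-0.1, 0.4, -0.6]
opening: 0.0003
```

>>> move_arm(
  plan=[
    {"x": 0, "y": 0, "z": 0.1, "spin": 0, "jaw": 0},
    {"x": 0, "y": 0, "z": 0.1, "spin": 0, "jaw": 0},
    {"x": 0, "y": 0, "z": 0.1, "spin": 0, "jaw": 0},
  ],
)

```text
time_s: 6.2
ee_pos: [0.4287, -0.1676, 0.0894]
orientation: [2.239, 2.177, 0.055]
ft_force: [-1.4, -0.0, 6.5]
opening: 0.0005
```

>>> move_arm(
  plan=[
    {"x": 0, "y": 0, "z": 0.1, "spin": 0, "jaw": 0},
    {"x": 0, "y": 0, "z": 0.1, "spin": 0, "jaw": 0},
    {"x": 0, "y": 0, "z": 0.1, "spin": 0, "jaw": 0},
    {"x": 0, "y": 0, "z": 0.1, "spin": 0, "jaw": 0},
  ],
)

```text
time_s: 6.6
ee_pos: [0.4288, -0.1676, 0.0867]
orientation: [2.24, 2.178, 0.057]
ft_force: [-1.9, 0.0, 6.1]
opening: 0.0003
```

>>> move_arm(
  plan=[
    {"x": 0, "y": 0, "z": 0.12, "spin": 0, "jaw": 0},
    {"x": 0, "y": 0, "z": 0.12, "spin": 0, "jaw": 0},
    {"x": 0, "y": 0, "z": 0.12, "spin": 0, "jaw": 0},
    {"x": 0, "y": 0, "z": 0.12, "spin": 0, "jaw": 0},
  ],
)

```text
time_s: 7.0
ee_pos: [0.4288, -0.1676, 0.0836]
orientation: [2.242, 2.178, 0.059]
ft_force: [-2.5, 0.3, 8.4]
opening: 0.0004
```

>>> move_arm(
  plan=[
    {"x": 0, "y": 0, "z": 0.12, "spin": 0, "jaw": 0},
    {"x": 0, "y": 0, "z": 0.12, "spin": 0, "jaw": 0},
    {"x": 0, "y": 0, "z": 0.12, "spin": 0, "jaw": 0},
  ],
)

```text
time_s: 7.3
ee_pos: [0.4288, -0.1677, 0.0814]
orientation: [2.243, 2.179, 0.061]
ft_force: [-2.8, 0.1, 7.9]
opening: 0.0006
```

```bash
python3 - <<'E'
from h import *
im=manip.read_camera("scene")[:,:,::-1].copy()
cv2.imwrite("pics/scene2.png",im); st()
E
```

```text
t 7.35 p [ 0.4288 -0.1676  0.0813] rv [2.243 2.179 0.061] F [-2.64  0.25  6.15] op 0.0005
toolx [0.029 0.999 0.018] tooly [ 0.999 -0.029  0.037] toolz [ 0.038  0.017 -0.999]
```

View pics/scene2.png

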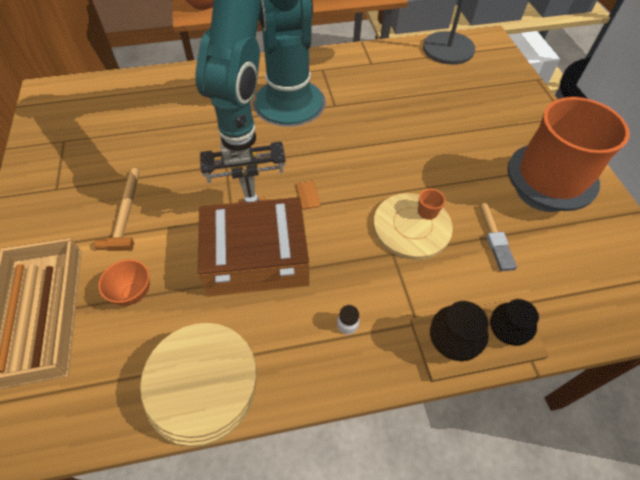

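The lid is still shut; the fingertips are on the cap at (250,198). I keep pressing.

>>> move_arm(
  plan=[
    {"x": 0, "y": 0, "z": 0.12, "spin": 0, "jaw": 0},
    {"x": 0, "y": 0, "z": 0.12, "spin": 0, "jaw": 0},
  ],
)

```text
time_s: 7.55
ee_pos: [0.4288, -0.1676, 0.0798]
orientation: [2.244, 2.179, 0.062]
ft_force: [-3.0, 0.3, 7.9]
opening: 0.0005
```

```bash
python3 - <<'E'
from h import *
im=manip.read_camera("scene")[:,:,::-1].copy()
cv2.imwrite("pics/scene3.png",im[100:320,150:350]); st()
E
```

```text
t 7.6 p [ 0.4288 -0.1676  0.0797] rv [2.244 2.179 0.062] F [-1.96  1.32  6.14] op 0.0005
toolx [0.029 0.999 0.019] tooly [ 0.999 -0.03   0.037] toolz [ 0.038  0.018 -0.999]
```

View pics/scene3.png

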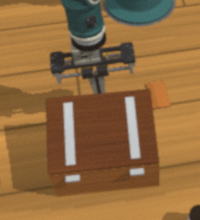

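>>> move_arm(
  plan=[
    {"x": 0, "y": 0, "z": 0.12, "spin": 0, "jaw": 0},
    {"x": 0, "y": 0, "z": 0.12, "spin": 0, "jaw": 0},
  ],
)

```text
time_s: 7.8
ee_pos: [0.4288, -0.1677, 0.0782]
orientation: [2.244, 2.179, 0.063]
ft_force: [-3.2, 0.8, 7.7]
opening: 0.0001
```

```bash
python3 - <<'E'
from h import *
im=manip.read_camera("scene")[:,:,::-1].copy()
cv2.imwrite("pics/scene4.png",im[100:320,150:350]); st()
E
```

```text
t 7.85 p [ 0.4288 -0.1677  0.0781] rv [2.244 2.179 0.063] F [-1.75  1.32  6.96] op 0.0003
toolx [0.029 0.999 0.02 ] tooly [ 0.999 -0.03   0.037] toolz [ 0.038  0.019 -0.999]
```

View pics/scene4.png

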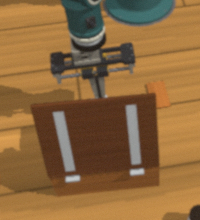

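The lid is springing open. I hold still, then look.

>>> move_arm(
  plan=[
    {"z": 0},
    {"z": 0},
    {"z": 0},
    {"z": 0},
    {"z": 0},
    {"z": 0},
    {"z": 0},
    {"z": 0},
    {"z": 0},
    {"z": 0},
  ],
)

```text
invalid input
```

```bash
python3 - <<'E'
from h import *
im=manip.read_camera("scene")[:,:,::-1].copy()
cv2.imwrite("pics/scene5.png",im); st()
im=manip.read_camera("top")[:,:,::-1].copy()
cv2.imwrite("pics/top5.png",im)
for q in ["stamp_mid","square_stamp","socket_left","socket_right"]:
    for n in ("top","scene"):
        if n=="scene": pass
        r=manip.pinpoint(q,n); print(q,n,[(np.round(a["at"],1).tolist(),round(a["confidence"],2)) for a in r[:3]])
E
```

```text
t 7.9 p [ 0.4288 -0.1676  0.0782] rv [2.244 2.179 0.063] F [-2.55  0.79  6.85] op 0.0003
toolx [0.029 0.999 0.02 ] tooly [ 0.999 -0.03   0.037] toolz [ 0.038  0.019 -0.999]
stamp_mid top [([368.7, 251.9], 0.45)]
stamp_mid scene []
square_stamp top [([407.4, 255.4], 0.7)]
square_stamp scene []
socket_left top [([364.8, 251.7], 0.57)]
socket_left scene []
socket_right top [([404.7, 257.2], 0.95)]
socket_right scene []
```

View pics/scene5.png

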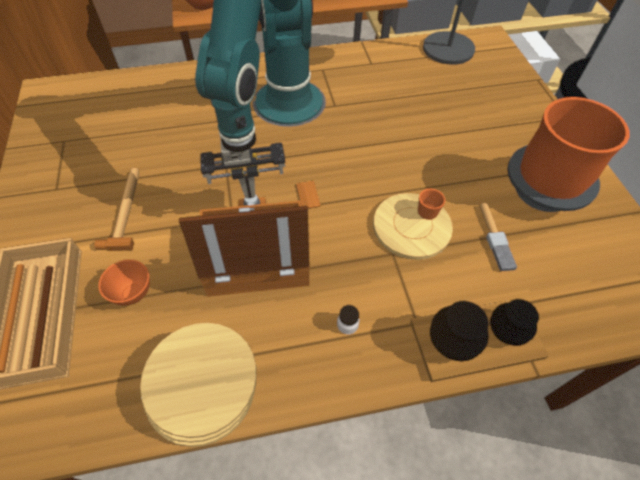

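View pics/top5.png

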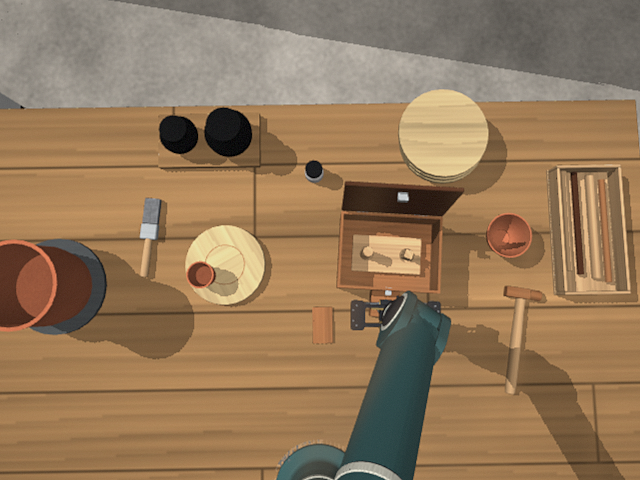

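>>> move_arm(
  plan=[
    {"x": 0, "y": 0, "z": 0, "spin": 0, "jaw": 0},
    {"x": 0, "y": 0, "z": 0, "spin": 0, "jaw": 0},
    {"x": 0, "y": 0, "z": 0, "spin": 0, "jaw": 0},
    {"x": 0, "y": 0, "z": 0, "spin": 0, "jaw": 0},
    {"x": 0, "y": 0, "z": 0, "spin": 0, "jaw": 0},
    {"x": 0, "y": 0, "z": 0, "spin": 0, "jaw": 0},
    {"x": 0, "y": 0, "z": 0, "spin": 0, "jaw": 0},
    {"x": 0, "y": 0, "z": 0, "spin": 0, "jaw": 0},
    {"x": 0, "y": 0, "z": -0.2, "spin": 0, "jaw": 0},
    {"x": 0, "y": 0, "z": -0.5, "spin": 0, "jaw": 0},
    {"x": 0, "y": 0, "z": -1, "spin": 0, "jaw": 0},
    {"x": 0, "y": 0, "z": -2, "spin": 0, "jaw": 0},
    {"x": 0, "y": 0, "z": -2, "spin": 0, "jaw": 5},
    {"x": 0, "y": 0, "z": -2, "spin": 0, "jaw": 5},
    {"x": 0, "y": 0, "z": -2, "spin": 0, "jaw": 5},
    {"x": 0, "y": 0, "z": -2, "spin": 0, "jaw": 5},
    {"x": 0, "y": 0, "z": -1, "spin": 0, "jaw": 5},
    {"x": 0, "y": 0, "z": 0, "spin": 0, "jaw": 5},
  ],
)

```text
time_s: 10.15
ee_pos: [0.4231, -0.1713, 0.2167]
orientation: [2.246, 2.176, 0.068]
ft_force: [-0.1, 0.6, -0.5]
opening: 0.0462
```

```bash
python3 - <<'E'
from h import *
s=st(); 
im=manip.read_camera("wrist")[:,:,::-1].copy()
cv2.imwrite("pics/wrist6.png",im)
for q in ["stamp_mid","square_stamp","socket_left","socket_right"]:
    r=manip.pinpoint(q,"wrist"); print(q,[(np.round(a["at"],1).tolist(),round(a["confidence"],2)) for a in r[:3]])
im=manip.read_camera("top")[:,:,::-1].copy()
cv2.imwrite("pics/top6.png",cv2.resize(im[170:310,310:470],None,fx=4.2,fy=4.2,interpolation=cv2.INTER_CUBIC))
E
```

```text
t 10.15 p [ 0.4231 -0.1713  0.2167] rv [2.246 2.176 0.068] F [-0.13  0.56 -0.55] op 0.0462
toolx [0.031 0.999 0.022] tooly [ 0.999 -0.032  0.04 ] toolz [ 0.04   0.021 -0.999]
stamp_mid [([360.4, 339.0], 0.63)]
square_stamp [([267.9, 317.7], 0.62)]
socket_left [([355.0, 324.6], 0.75)]
socket_right [([267.4, 323.5], 0.77)]
```

View pics/wrist6.png

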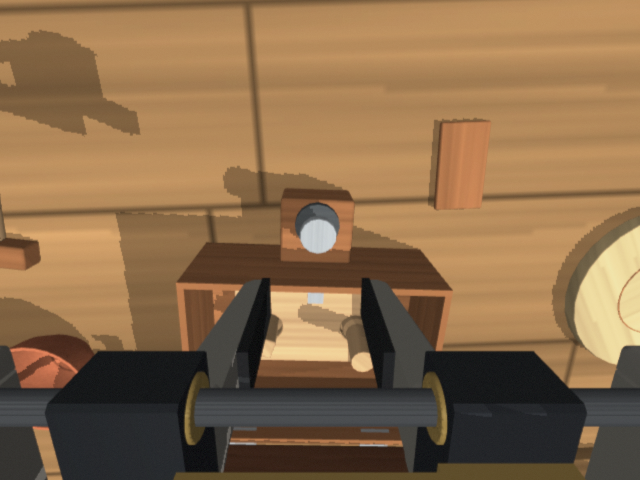

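View pics/top6.png

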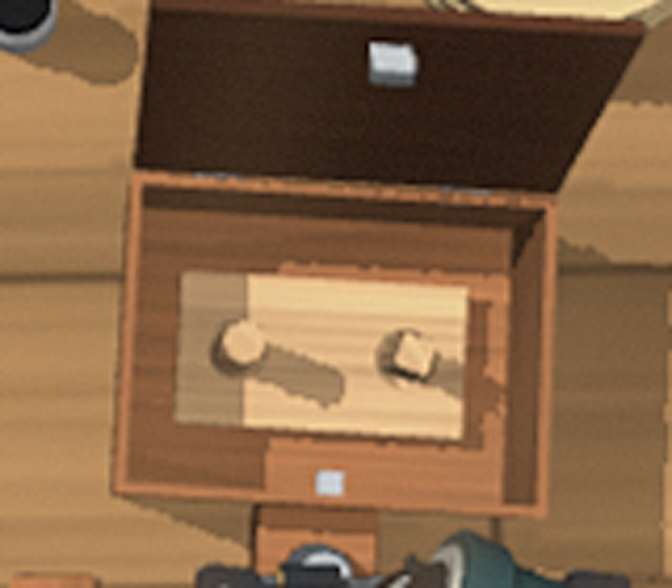

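The lid stands open; the round stamp is in the left socket (top centre at crop (245,341), wrist (362,359)), and the square one is in the right.

```bash
python3 - <<'E'
from h import *
s=st()
a=ray("top",(310+245/4.2,170+341/4.2),.085); b=ray("wrist",(362,360),.085); c=ray("wrist",(360.4,339),.049); d=ray("top",(368.7,251.9),.049)
print(a,b,c,d)
sl=ray("top",(364.8,251.7),.013);print("sl",sl)
Rt=Rn.from_rotvec(s["orientation"]).as_matrix()
for p in(a,b): print(Rt.T@(np.r_[p[:2],.15]-s["ee_pos"])*100)
E
```

```text
t 10.45 p [ 0.4218 -0.1709  0.2143] rv [2.249 2.179 0.063] F [-0.4   0.17 -0.25] op 0.0501
toolx [0.031 0.999 0.022] tooly [ 0.999 -0.032  0.035] toolz [ 0.035  0.021 -0.999]
[ 0.57194191 -0.1274614   0.085     ] [ 0.56298849 -0.1291352   0.085     ] [ 0.56416625 -0.12569286  0.049     ] [ 0.57322053 -0.13149283  0.049     ]
sl [ 0.57687403 -0.12485455  0.013     ]
[ 4.67020127 14.63268564  7.04821434]
[ 4.47477014 13.74373936  7.01306434]
```

>>> move_arm(
  plan=[
    {"x": 0.5, "y": 1.5, "z": 0, "spin": 0, "jaw": 5},
    {"x": 0.6, "y": 2, "z": 0, "spin": 0, "jaw": 5},
    {"x": 0.6, "y": 2, "z": 0, "spin": 0, "jaw": 5},
    {"x": 0.6, "y": 2, "z": 0, "spin": 0, "jaw": 5},
    {"x": 0.6, "y": 2, "z": 0.5, "spin": 0, "jaw": 5},
    {"x": 0.6, "y": 2, "z": 1.0, "spin": 0, "jaw": 5},
    {"x": 0.6, "y": 1.5, "z": 1, "spin": 0, "jaw": 5},
    {"x": 0.4, "y": 0.8, "z": 1, "spin": 0, "jaw": 5},
    {"x": 0, "y": 0, "z": 0.5, "spin": 0, "jaw": 5},
    {"x": 0, "y": 0, "z": 0, "spin": 0, "jaw": 5},
    {"x": 0, "y": 0, "z": 0, "spin": 0, "jaw": 5},
  ],
)

```text
time_s: 11.55
ee_pos: [0.5735, -0.1227, 0.1713]
orientation: [2.25, 2.187, 0.056]
ft_force: [0.4, -0.0, 0.7]
opening: 0.0499
```

```bash
python3 - <<'E'
from h import *
s=st(); print(np.round(s["qd"],3))
im=manip.read_camera("wrist")[:,:,::-1].copy()
cv2.imwrite("pics/wrist7.png",im)
r=manip.pinpoint("stamp_mid","wrist"); print([(np.round(a["at"],1).tolist(),round(a["confidence"],2)) for a in r[:3]])
print([ray("wrist",a["at"],.049,s) for a in r])
for p in [(.567,-.127,.085),(.567,-.127,.029)]: print(proj("wrist",p))
E
```

```text
t 11.55 p [ 0.5735 -0.1227  0.1713] rv [2.25  2.187 0.056] F [ 0.43 -0.01  0.66] op 0.0499
toolx [0.028 0.999 0.023] tooly [ 0.999 -0.029  0.027] toolz [ 0.028  0.022 -0.999]
[ 0.003  0.001  0.003  0.008  0.001  0.    -0.001]
[([310.0, 224.7], 0.77), ([195.6, 206.9], 0.59)]
[array([ 0.57173315, -0.12623532,  0.049     ]), array([ 0.55340455, -0.21799439,  0.049     ])]
[309.4732748  232.44207288]
[308.98038782 212.60928043]
```

View pics/wrist7.png

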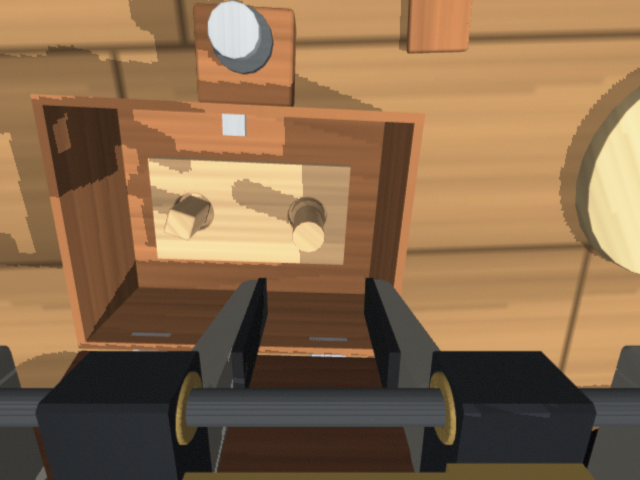

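>>> move_arm(
  plan=[
    {"x": -0.3, "y": -0.3, "z": 1, "spin": 0, "jaw": 5},
    {"x": -0.2, "y": -0.2, "z": 1.5, "spin": 0, "jaw": 5},
    {"x": -0.1, "y": -0.1, "z": 2, "spin": 0, "jaw": 5},
    {"x": -0.05, "y": -0.05, "z": 2, "spin": 0, "jaw": 5},
    {"x": 0, "y": 0, "z": 1, "spin": 0, "jaw": 5},
    {"x": 0, "y": 0, "z": 0, "spin": 0, "jaw": 5},
    {"x": 0, "y": 0, "z": 0, "spin": 0, "jaw": 5},
  ],
)

```text
time_s: 12.35
ee_pos: [0.5677, -0.1311, 0.0959]
orientation: [2.252, 2.178, 0.062]
ft_force: [-0.3, -0.6, -0.0]
opening: 0.0501
```

```bash
python3 - <<'E'
from h import *
s=st()
im=manip.read_camera("wrist")[:,:,::-1].copy()
cv2.imwrite("pics/wrist8.png",im)
Rt=Rn.from_rotvec(s["orientation"]).as_matrix()
print(proj("wrist",(.570,-.1268,.085)))
print(Rt.T@(np.array([.570,-.1268,.045])-s["ee_pos"])*100)
E
```

```text
t 12.35 p [ 0.5677 -0.1311  0.0959] rv [2.252 2.178 0.062] F [-0.34 -0.6  -0.01] op 0.0501
toolx [0.033 0.999 0.023] tooly [ 0.999 -0.034  0.033] toolz [ 0.034  0.022 -0.999]
[326.37156866 290.42986734]
[0.31765585 0.05042345 5.10195917]
```

View pics/wrist8.png

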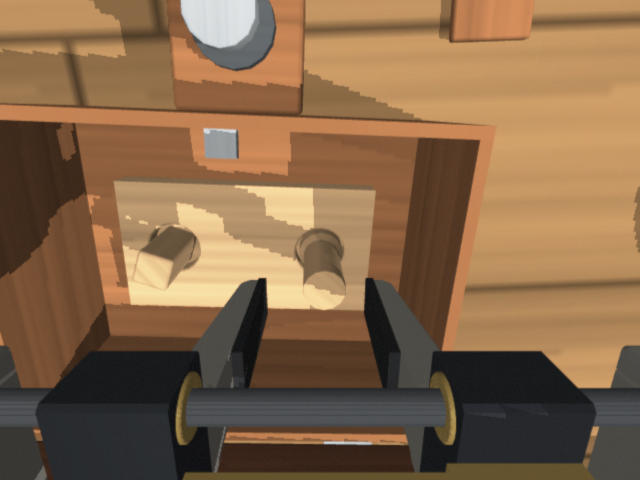

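The stamp's top is at (324,290), matching the prediction (326,290). I descend and close.

>>> move_arm(
  plan=[
    {"x": 0.15, "y": 0, "z": 0.8, "spin": 0, "jaw": 5},
    {"x": 0.1, "y": 0.05, "z": 1.2, "spin": 0, "jaw": 5},
    {"x": 0, "y": 0, "z": 1.2, "spin": 0, "jaw": 5},
    {"x": 0, "y": 0, "z": 1.0, "spin": 0, "jaw": 5},
    {"x": 0, "y": 0, "z": 0.6, "spin": 0, "jaw": 5},
    {"x": 0, "y": 0, "z": 0, "spin": 0, "jaw": 5},
  ],
)

```text
time_s: 13.0
ee_pos: [0.5714, -0.1268, 0.0454]
orientation: [2.249, 2.178, 0.066]
ft_force: [-0.1, 0.3, -0.5]
opening: 0.05
```

>>> move_arm(
  plan=[
    {"x": 0, "y": 0, "z": 0, "spin": 0, "jaw": 3},
    {"x": 0, "y": 0, "z": 0, "spin": 0, "jaw": 2.4},
    {"x": 0, "y": 0, "z": 0, "spin": 0, "jaw": 2},
    {"x": 0, "y": 0, "z": 0, "spin": 0, "jaw": 1.5},
    {"x": 0, "y": 0, "z": 0, "spin": 0, "jaw": 1},
    {"x": 0, "y": 0, "z": 0, "spin": 0, "jaw": 1},
    {"x": 0, "y": 0, "z": 0, "spin": 0, "jaw": 1},
  ],
)

```text
time_s: 13.7
ee_pos: [0.572, -0.1272, 0.0463]
orientation: [2.249, 2.177, 0.067]
ft_force: [-0.4, -0.4, -0.6]
opening: 0.0225
```

```bash
python3 - <<'E'
from h import *
s=st()
im=manip.read_camera("wrist")[:,:,::-1].copy()
cv2.imwrite("pics/wrist9.png",im)
E
```

```text
t 13.7 p [ 0.572  -0.1272  0.0463] rv [2.249 2.177 0.067] F [-0.37 -0.37 -0.55] op 0.0225
toolx [0.032 0.999 0.023] tooly [ 0.999 -0.033  0.038] toolz [ 0.039  0.022 -0.999]
```

View pics/wrist9.png

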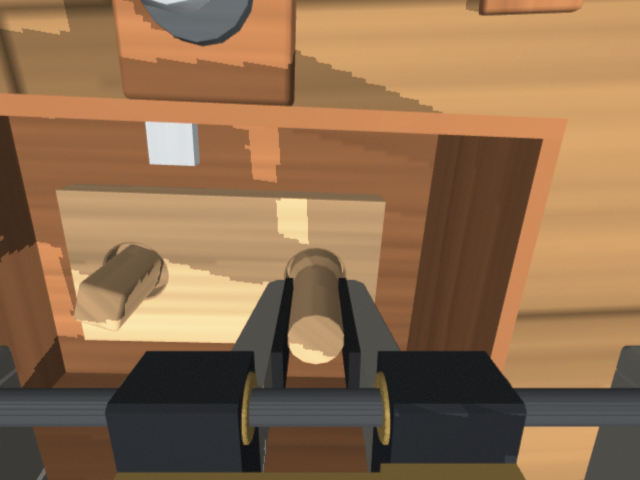

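>>> move_arm(
  plan=[
    {"x": 0.01, "y": 0.02, "z": -0.5, "spin": 0, "jaw": 1},
    {"x": 0.02, "y": 0.04, "z": -1, "spin": 0, "jaw": 1},
    {"x": 0.02, "y": 0.04, "z": -1, "spin": 0, "jaw": 1},
    {"x": 0.03, "y": 0.06, "z": -1.5, "spin": 0, "jaw": 1},
    {"x": 0.04, "y": 0.08, "z": -2, "spin": 0, "jaw": 1},
    {"x": 0.04, "y": 0.08, "z": -2, "spin": 0, "jaw": 1},
    {"x": 0.04, "y": 0.08, "z": -2, "spin": 0, "jaw": 1},
    {"x": 0.04, "y": 0.08, "z": -2, "spin": 0, "jaw": 1},
    {"x": 0.03, "y": 0.06, "z": -1.5, "spin": 0, "jaw": 1},
    {"x": 0.01, "y": 0.02, "z": -0.5, "spin": 0, "jaw": 1},
    {"x": 0, "y": 0, "z": 0, "spin": 0, "jaw": 1},
  ],
)

```text
time_s: 14.85
ee_pos: [0.5734, -0.1285, 0.2028]
orientation: [2.246, 2.171, 0.076]
ft_force: [0.5, 0.2, -0.7]
opening: 0.0225
```

```bash
python3 - <<'E'
from h import *
s=st()
im=manip.read_camera("wrist")[:,:,::-1].copy()
cv2.imwrite("pics/wrist10.png",im)
Rt=Rn.from_rotvec(s["orientation"]).as_matrix()
print(Rt.T@(np.array([.567,.190,s["ee_pos"][2]])-s["ee_pos"])*100)
E
```

```text
t 14.85 p [ 0.5734 -0.1285  0.2028] rv [2.246 2.171 0.076] F [ 0.51  0.17 -0.67] op 0.0225
toolx [0.033 0.999 0.023] tooly [ 0.998 -0.034  0.046] toolz [ 0.047  0.021 -0.999]
[31.80764472 -1.72659328  0.64891657]
```

View pics/wrist10.png

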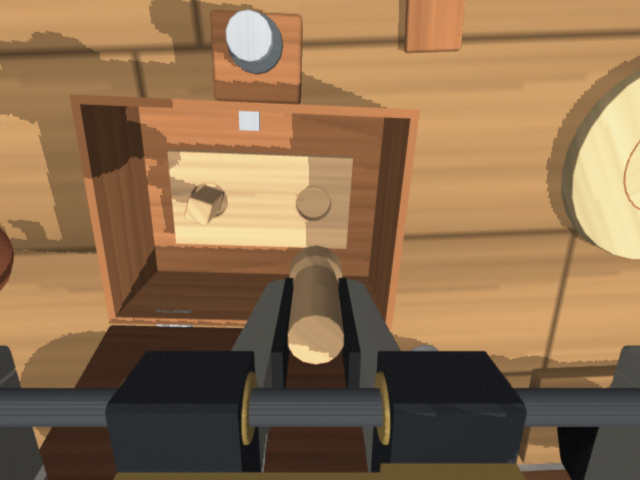

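The stamp came out cleanly and the square one stays. Transport to the bat.

>>> move_arm(
  plan=[
    {"x": 1, "y": -0.1, "z": 0, "spin": 0, "jaw": 1},
    {"x": 2, "y": -0.15, "z": 0, "spin": 0, "jaw": 1},
    {"x": 2.5, "y": -0.15, "z": 0, "spin": 0, "jaw": 1},
    {"x": 2.5, "y": -0.15, "z": 0, "spin": 0, "jaw": 1},
    {"x": 2.5, "y": -0.15, "z": 0, "spin": 0, "jaw": 1},
    {"x": 2.5, "y": -0.15, "z": 0, "spin": 0, "jaw": 1},
    {"x": 2.5, "y": -0.15, "z": 0, "spin": 0, "jaw": 1},
    {"x": 2.5, "y": -0.15, "z": 0, "spin": 0, "jaw": 1},
    {"x": 2.5, "y": -0.15, "z": 0, "spin": 0, "jaw": 1},
    {"x": 2.5, "y": -0.15, "z": 0, "spin": 0, "jaw": 1},
    {"x": 2.5, "y": -0.15, "z": 0, "spin": 0, "jaw": 1},
    {"x": 2.5, "y": -0.1, "z": 0, "spin": 0, "jaw": 1},
    {"x": 2, "y": 0, "z": 0, "spin": 0, "jaw": 1},
    {"x": 1, "y": 0, "z": 0, "spin": 0, "jaw": 1},
    {"x": 0.3, "y": 0, "z": 0, "spin": 0, "jaw": 1},
    {"x": 0, "y": 0, "z": 0, "spin": 0, "jaw": 1},
  ],
)

```text
time_s: 16.5
ee_pos: [0.5526, 0.2058, 0.1927]
orientation: [2.254, 2.188, 0.036]
ft_force: [0.1, -0.7, -0.2]
opening: 0.0224
```

```bash
python3 - <<'E'
from h import *
s=st()
im=manip.read_camera("wrist")[:,:,::-1].copy()
cv2.imwrite("pics/wrist11.png",im)
Rt=Rn.from_rotvec(s["orientation"]).as_matrix()
for z in (.07,.0513): print(Rt.T@(np.array([.567,.190,z])-s["ee_pos"])*100)
print(proj("wrist",(.5495,.227,.018)),proj("wrist",(.523,.273,.073)))
E
```

```text
t 16.5 p [0.5526 0.2058 0.1927] rv [2.254 2.188 0.036] F [ 0.13 -0.72 -0.18] op 0.0224
toolx [0.03  0.999 0.016] tooly [ 0.999 -0.03   0.016] toolz [ 0.017  0.016 -1.   ]
[-1.73595932  1.28786919 12.26140062]
[-1.76652404  1.25787389 14.1309102 ]
[336.8593522  208.52068874] [398.96511147 190.49507566]
```

View pics/wrist11.png

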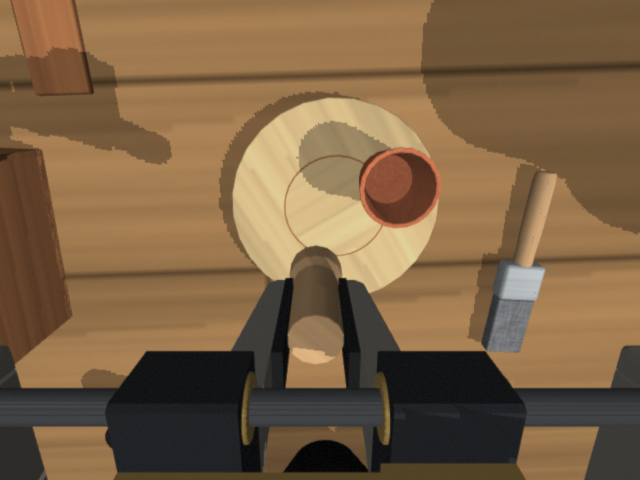

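>>> move_arm(
  plan=[
    {"x": -0.5, "y": 0.4, "z": 0.5, "spin": 0, "jaw": 1},
    {"x": -0.5, "y": 0.4, "z": 1, "spin": 0, "jaw": 1},
    {"x": -0.4, "y": 0.3, "z": 1.5, "spin": 0, "jaw": 1},
    {"x": -0.3, "y": 0.2, "z": 1.5, "spin": 0, "jaw": 1},
    {"x": 0, "y": 0, "z": 1.5, "spin": 0, "jaw": 1},
    {"x": 0, "y": 0, "z": 1.5, "spin": 0, "jaw": 1},
    {"x": 0, "y": 0, "z": 1.5, "spin": 0, "jaw": 1},
    {"x": 0, "y": 0, "z": 1.5, "spin": 0, "jaw": 1},
    {"x": 0, "y": 0, "z": 1, "spin": 0, "jaw": 1},
    {"x": 0, "y": 0, "z": 0.5, "spin": 0, "jaw": 1},
    {"x": 0, "y": 0, "z": 0, "spin": 0, "jaw": 1},
    {"x": 0, "y": 0, "z": 0, "spin": 0, "jaw": 1},
  ],
)

```text
time_s: 17.75
ee_pos: [0.5675, 0.1768, 0.0575]
orientation: [2.269, 2.172, 0.021]
ft_force: [-0.3, -0.1, -0.8]
opening: 0.023
```

```bash
python3 - <<'E'
from h import *
s=st()
im=manip.read_camera("wrist")[:,:,::-1].copy()
cv2.imwrite("pics/wrist12.png",im)
E
```

```text
t 17.75 p [0.5675 0.1768 0.0575] rv [2.269 2.172 0.021] F [-0.28 -0.11 -0.75] op 0.023
toolx [0.044 0.999 0.009] tooly [ 0.999 -0.044  0.01 ] toolz [ 0.01   0.009 -1.   ]
```

View pics/wrist12.png

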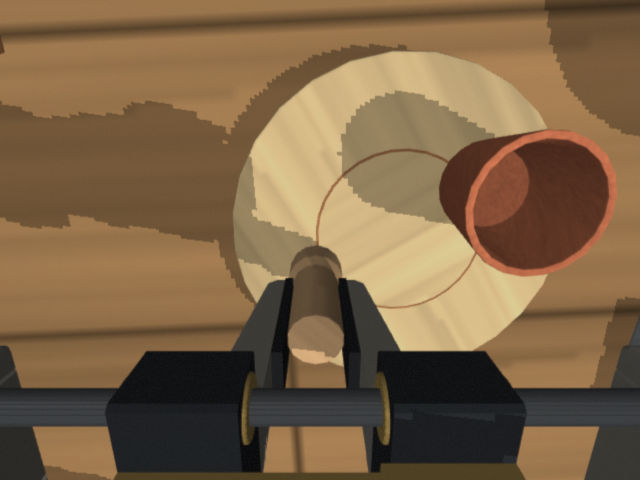

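>>> move_arm(
  plan=[
    {"x": 0.3, "y": 0, "z": 0.05, "spin": 0, "jaw": 1},
    {"x": 0.3, "y": 0, "z": 0.05, "spin": 0, "jaw": 1},
    {"x": 0, "y": 0, "z": 0.1, "spin": 0, "jaw": 1},
    {"x": 0, "y": 0, "z": 0.1, "spin": 0, "jaw": 1},
    {"x": 0, "y": 0, "z": 0, "spin": 0, "jaw": 1},
  ],
)

```text
time_s: 18.3
ee_pos: [0.5693, 0.1848, 0.0569]
orientation: [2.267, 2.173, 0.029]
ft_force: [-0.5, 1.0, -0.4]
opening: 0.0228
```

>>> move_arm(
  plan=[
    {"x": 0, "y": 0, "z": 0.12, "spin": 0, "jaw": 1},
    {"x": 0, "y": 0, "z": 0.12, "spin": 0, "jaw": 1},
    {"x": 0, "y": 0, "z": 0.12, "spin": 0, "jaw": 1},
  ],
)

```text
time_s: 18.6
ee_pos: [0.5695, 0.1847, 0.0533]
orientation: [2.267, 2.172, 0.029]
ft_force: [-0.4, -0.2, -0.0]
opening: 0.0226
```

>>> move_arm(
  plan=[
    {"x": 0, "y": 0, "z": 0.1, "spin": 0, "jaw": 1},
    {"x": 0, "y": 0, "z": 0.08, "spin": 0, "jaw": 1},
  ],
)

```text
time_s: 18.8
ee_pos: [0.5694, 0.1846, 0.0511]
orientation: [2.267, 2.172, 0.029]
ft_force: [0.4, 0.1, -1.0]
opening: 0.0226
```

>>> move_arm(
  plan=[
    {"x": 0, "y": 0, "z": 0.07, "spin": 0, "jaw": 1},
  ],
)

```text
time_s: 18.9
ee_pos: [0.5695, 0.1846, 0.0505]
orientation: [2.267, 2.172, 0.029]
ft_force: [-2.4, -0.0, 7.7]
opening: 0.0229
```

>>> move_arm(
  plan=[
    {"x": 0, "y": 0, "z": 0, "spin": 0, "jaw": 2.4},
    {"x": 0, "y": 0, "z": 0, "spin": 0, "jaw": 3},
    {"x": 0, "y": 0, "z": 0, "spin": 0, "jaw": 4},
    {"x": 0, "y": 0, "z": 0, "spin": 0, "jaw": 4},
    {"x": 0, "y": 0, "z": 0, "spin": 0, "jaw": 4},
  ],
)

```text
time_s: 19.4
ee_pos: [0.5698, 0.1846, 0.0507]
orientation: [2.267, 2.172, 0.03]
ft_force: [-0.2, -0.1, 0.1]
opening: 0.0401
```

```bash
python3 - <<'E'
from h import *
s=st()
im=manip.read_camera("wrist")[:,:,::-1].copy()
cv2.imwrite("pics/wrist13.png",im)
E
```

```text
t 19.4 p [0.5698 0.1846 0.0507] rv [2.267 2.172 0.03 ] F [-0.16 -0.06  0.13] op 0.0401
toolx [0.043 0.999 0.012] tooly [ 0.999 -0.043  0.015] toolz [ 0.015  0.012 -1.   ]
```

View pics/wrist13.png

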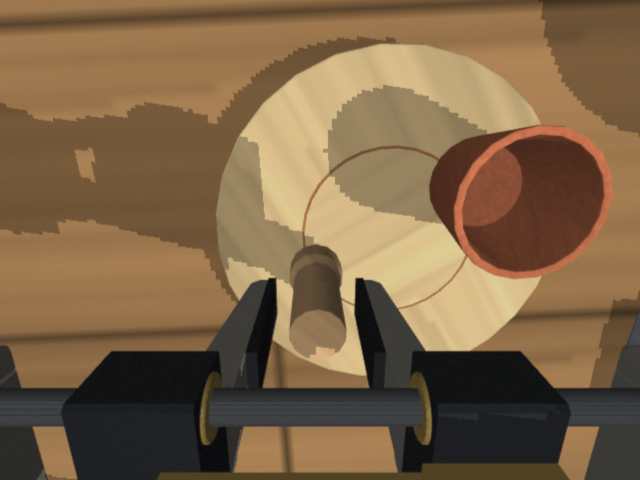

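The stamp stands free between the open fingers (top at (318,333)), with the cup clear to the right. I retreat straight up.

>>> move_arm(
  plan=[
    {"x": 0, "y": 0, "z": -0.5, "spin": 0, "jaw": 4},
    {"x": 0.01, "y": 0.02, "z": -1, "spin": 0, "jaw": 4},
    {"x": 0.02, "y": 0.02, "z": -1.5, "spin": 0, "jaw": 4},
    {"x": 0.02, "y": 0.03, "z": -2, "spin": 0, "jaw": 4},
    {"x": 0.02, "y": 0.03, "z": -2, "spin": 0, "jaw": 4},
    {"x": 0, "y": 0, "z": -3, "spin": 0, "jaw": 4},
    {"x": 0, "y": 0, "z": -3, "spin": 0, "jaw": 4},
    {"x": 0, "y": -2, "z": -2, "spin": 0, "jaw": 4},
    {"x": 0, "y": -3, "z": 0, "spin": 0, "jaw": 4},
    {"x": 0, "y": -3, "z": 0, "spin": 0, "jaw": 4},
    {"x": 0, "y": -1, "z": 0, "spin": 0, "jaw": 4},
    {"x": 0, "y": 0, "z": 0, "spin": 0, "jaw": 4},
    {"x": 0, "y": 0, "z": 0, "spin": 0, "jaw": 4},
  ],
)

```text
time_s: 20.75
ee_pos: [0.4801, 0.1874, 0.2199]
orientation: [2.267, 2.165, 0.055]
ft_force: [1.2, 0.6, 0.4]
opening: 0.0401
```

```bash
python3 - <<'E'
from h import *
s=st()
im=manip.read_camera("scene")[:,:,::-1].copy(); cv2.imwrite("pics/scene14.png",im)
r=manip.pinpoint("stamp_mid","scene"); print([(a["at"],a["confidence"],ray("scene",a["at"],.054)) for a in r])
im=manip.read_camera("wrist")[:,:,::-1].copy(); cv2.imwrite("pics/wrist14.png",im)
for q,z in (("stamp_mid",.054),("cup",.018),("bat",0.0)):
  r=manip.pinpoint(q,"wrist"); print(q,[(np.round(a["at"]),round(a["confidence"],2),np.round(ray("wrist",a["at"],z),4)) for a in r[:2]])
E
```

```text
t 20.75 p [0.4801 0.1874 0.2199] rv [2.267 2.165 0.055] F [1.19 0.58 0.41] op 0.0401
toolx [0.045 0.999 0.021] tooly [ 0.999 -0.046  0.029] toolz [ 0.03   0.019 -0.999]
[([402.2, 224.1], 0.74, array([0.57303518, 0.18581855, 0.054     ]))]
stamp_mid [(array([315., 296.]), 0.59, array([0.5674, 0.1839, 0.054 ]))]
cup [(array([393., 234.]), 0.97, array([0.5173, 0.2701, 0.018 ])), (array([516., 306.]), 0.22, array([0.6121, 0.4131, 0.018 ]))]
bat [(array([350., 258.]), 0.78, array([0.5488, 0.2254, 0.    ]))]
```

View pics/scene14.png

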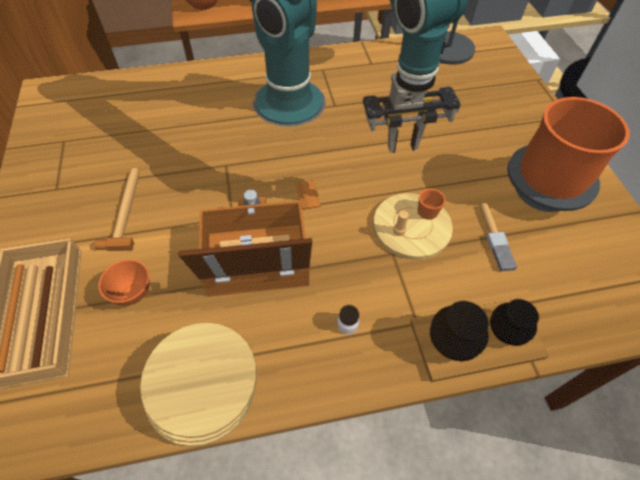

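View pics/wrist14.png

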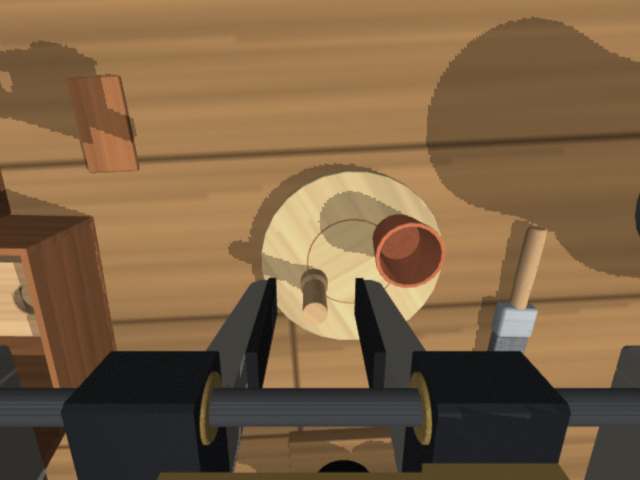

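The stamp stands upright on the bat (scene (402,222), wrist (314,295)), about 46 mm from the centre. The cup is unmoved at (431,203), the lid is open, and the robot is clear.

```bash
python3 - <<'E'
from workcell import manip
print(manip.close_job())
E
```

```text
the job is handed in; nothing more can be done
None
```

The job is done and handed in, after about 21 s of the 66 s allowed; no verdict was reported.

- **Latch and lid:** I felt the cap at z ≈ 0.091 and pressed it at 10–12 mm/s. The highest force I read was about 8.4 N. The lid sprang open with the fingertips at z ≈ 0.078, well clear of it. I then held still until it was fully open.
- **Stamp:** The round stamp was in the left socket. I gripped its handle, lifted it out and lowered it onto the bat until I felt a contact of about 8 N. Then I opened the fingers and backed away upwards.

**Last checks:**
- **Stamp position:** It stands upright at about (0.57, 0.185), roughly 46 mm from the bat's centre.
- **Lid and other things:** The lid is open and the arm touches nothing. The cup and the bystanders look unmoved. I last saw the square stamp in its socket just after lifting the round one out.
- **Disagreements:** The final stamp position differed by about 6 mm between the scene and wrist cameras. Before the grasp, the top and wrist cameras differed by about 9 mm on where the stamp was, which a closer wrist look settled. The tool also drifted 1–3° off vertical, which did no visible harm.

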